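Unstack finished cases into their packing nests

TASK

The finished hard-shell cases have been left piled two on two: take both stacks apart and lay each case, window up, flat, centred and squarely lengthwise in the plywood nest marked with its own shape (phone, glasses, earbud and card case). Leave the water bottle and the tape roll standing where they are.

Things in the scene. Friction and masses are not known exactly. Their poses are not given: they have to be found in the camera images.
- phone_case_center (a point): Phone case, a long oblong block with square ends: black hard plastic with a grey-brown window on its upper face, 142 mm long (its y axis), 64 mm wide (x), 22 mm high, loose, 60 to 240 g. Starts on the bench (underside at height 0), with one of the two smaller cases (earbud or card case; it varies which) lying near its middle. Point: its centre, half-way up (11 mm above its underside); z up.
- glasses_case_center (a point): Glasses case, a long block with half-round ends: black hard plastic with a grey-brown window on its upper face, 150 mm long (its y axis), 56 mm wide (x), 22 mm high, loose, 60 to 240 g. Starts on the bench (underside at height 0), with one of the two smaller cases (earbud or card case; it varies which) lying near its middle. Point: its centre, half-way up (11 mm above its underside); z up.
- earbud_case_center (a point): Earbud case, a round disc: black hard plastic with a grey-brown window on its upper face, 52 mm in diameter, 22 mm high, loose, 60 to 240 g. Starts lying on the phone case or the glasses case (it varies which), its underside 22 mm above the bench. Point: its centre, half-way up (11 mm above its underside); z up.
- card_case_center (a point): Card case, a small oblong block with square ends: black hard plastic with a grey-brown window on its upper face, 84 mm long (its y axis), 44 mm wide (x), 22 mm high, loose, 60 to 240 g. Starts lying on the phone case or the glasses case (it varies which), its underside 22 mm above the bench. Point: its centre, half-way up (11 mm above its underside); z up.
- phone_nest_seat (a point): Nest for the phone case (long patch with square ends), base 84 x 170 mm (x, y), 158 mm between the lips. Fixed. Plywood base 8 mm thick standing on the bench, with a dark felt patch on top showing the outline of its case, and an upright lip 6 mm high and 6 mm thick at each end (along its y axis); the long sides (along its x axis) are open for the fingers. Point: centre of the base's upper face, 8 mm above the bench; z up.
- glasses_nest_seat (a point): Nest for the glasses case (long patch with half-round ends), base 76 x 178 mm (x, y), 166 mm between the lips. Fixed. Plywood base 8 mm thick standing on the bench, with a dark felt patch on top showing the outline of its case, and an upright lip 6 mm high and 6 mm thick at each end (along its y axis); the long sides (along its x axis) are open for the fingers. Point: centre of the base's upper face, 8 mm above the bench; z up.
- earbud_nest_seat (a point): Nest for the earbud case (round patch), base 72 x 80 mm (x, y), 68 mm between the lips. Fixed. Plywood base 8 mm thick standing on the bench, with a dark felt patch on top showing the outline of its case, and an upright lip 6 mm high and 6 mm thick at each end (along its y axis); the long sides (along its x axis) are open for the fingers. Point: centre of the base's upper face, 8 mm above the bench; z up.
- card_nest_seat (a point): Nest for the card case (small oblong patch), base 64 x 112 mm (x, y), 100 mm between the lips. Fixed. Plywood base 8 mm thick standing on the bench, with a dark felt patch on top showing the outline of its case, and an upright lip 6 mm high and 6 mm thick at each end (along its y axis); the long sides (along its x axis) are open for the fingers. Point: centre of the base's upper face, 8 mm above the bench; z up.
- bottle: Clear water bottle with a white cap, 48 mm in diameter, 130 mm tall, standing loose among the cases and nests; to be left alone. Origin: centre of its underside; z up.
- tape_roll: Roll of tape lying flat, a ring 58 mm in outer diameter, 30 mm high, loose, among the cases and nests; to be left alone. Origin: centre of its underside; z up.

How it is judged:
At the end, for the whole second after the job is handed in: Each case lies in its own nest, centre within 14 mm of the nest's centre, flat on the base (height within about 3 mm, tilt under 0.1 rad, window up), the phone, glasses and card cases lengthwise within 0.2 rad (either way round), released and at rest (horizontal distance between phone_case_center and phone_nest_seat below 0.014 m and z of phone_case_center in the frame of phone_nest_seat between 0.008 and 0.0135 m and angle between each of phone_case_center, glasses_case_center, earbud_case_center, card_case_center's own z axis and vertical below 0.1 rad and linear speed of each of phone_case, glasses_case, earbud_case, card_case below 0.02 m/s and angle between the y axis of phone_case_center and the y axis of phone_nest_seat, either way round below 0.2 rad and horizontal distance between glasses_case_center and glasses_nest_seat below 0.014 m and z of glasses_case_center in the frame of glasses_nest_seat between 0.008 and 0.0135 m and angle between the y axis of glasses_case_center and the y axis of glasses_nest_seat, either way round below 0.2 rad and horizontal distance between earbud_case_center and earbud_nest_seat below 0.014 m and z of earbud_case_center in the frame of earbud_nest_seat between 0.008 and 0.0135 m and horizontal distance between card_case_center and card_nest_seat below 0.014 m and z of card_case_center in the frame of card_nest_seat between 0.008 and 0.0135 m and angle between the y axis of card_case_center and the y axis of card_nest_seat, either way round below 0.2 rad); the robot touches nothing.
It fails at once if the water bottle is knocked over or shifted by more than 30 mm (distance of bottle from where it was at the start of the episode above 0.03 m or angle between bottle's own z axis and vertical above 0.4 rad).
It fails at once if the tape roll is shifted by more than 30 mm (distance of tape_roll from where it was at the start of the episode above 0.03 m).
It also fails if it takes over 106 s, if anything falls off the work surface, if the arm or the gripper's body presses on something with over 40 N, if the wrist force passes 120 N, or if a joint passes its speed limit or range.

ROBOT

A 6-joint arm with a two-finger parallel gripper is mounted at the origin on the work surface. World frame = base frame: x ahead of the robot, y to its left, z up, the work surface at z = 0. Lengths are in m, angles in rad, forces in N, time in s.
With the tool pointing down it reaches from about 0.25 to 0.775 m from the base axis. Payload 4 kg.
Tool frame: the origin (TCP) lies between the finger pads; the fingertips stand 19 mm ahead of it and the grasp point (between the pads) is the TCP (robot.tip_reach is the y of the fingertips in the tool frame, in m); y points along the fingers, x is the direction in which the jaws open and shut, and the axes are right-handed (so a half turn about y gives the same grasp; the last joint's range is limited). The gripper opens to 94 mm and grips with 3 to 60 N. Pads are 16 mm wide; open, the fingers measure 119 mm over their backs; the gripper's body (75 mm by 177 mm) begins 78 mm behind the grasp point.
Start: joints at [1.114, 0.087, 1.371, -0, 1.684, -0.103], TCP at [0.191, 0.516, 0.225] pointing down, gripper open.
Joint ranges: [-3.1, 3.1], [-0.76, 2.03], [0.27, 2.55], [-1.08, 4.22], [0.17, 2.65], [-2.57, 2.57]. Speed limits (rad/s): [2.79, 2.79, 3.14, 3.14, 3.14, 3.14].

INTERFACE

Orientations are given as [roll, pitch, yaw] about the fixed x, y, z axes, in that order (R = Rz(yaw) Ry(pitch) Rx(roll)).
In Python, from bench import robot, imaging, order gives the robot as it stands.
- The arm moves only by the tool send_rows, never from a script. Its argument "moves" is text: rows parted by semicolons, each of 5 numbers parted by spaces: the gripper's target within -1 to 1 (shut at 1, half-way at 0, fully open at -1), then the shift along the tool's x, y, z in m, then the turn about the tool's y in degrees. In form: fingers tx ty tz roll; .... A call has exactly 10 rows; each row shifts and turns the commanded pose from where the row before left it, along the tool's axes as they then stand; what a row does not reach is not made up. A row lasts 1/12 s, in which the tool goes at most 41.7 mm and 7.16 degrees, less where a joint would pass 70% of its speed; a pose out of reach is approached as far as the arm can. A call with a gripper value outside its range is refused whole. The fingers move at their own pace and stop on an object; the grip force is fixed at half the most. Time passes only in rows, so rows that do not move let the fingers close, or fill a call up. It gives the time, the measured TCP pose, the force and the opening at its end, in the units of the state.
- robot.get_obs(): the state, without advancing time (a new reading comes with each control period).
- imaging.snapshot(name): name is "scene" or "top" or "wrist"; returns a dict with "image" (384x512x3 uint8, red, green, blue), "mtx" (3x3 intrinsics, pixels), "R" (3x3) and "t" (3): a world point X has camera coordinates R X + t. Camera axes: x right, y down, z forward; pixel columns grow to the right and rows downward; lengths in m; the calibration is good to about 2 mm. A picture is of the moment at which its call begins. There is no depth.
- order.close_job(): hands the job in, once; it reports no verdict.
Trained networks look in a picture, given as the dict that the camera call returned (one of the last four; its "shot" number tells which), for a name from the list of things; names that differ only in an ending like _2 or _b are one class to them, and where a whole thing is asked for, a point or a joint stands for the part that bears it (a point fixed in the world has none). Each returns a list of dicts, best first, with "conf" (0 to 1); they miss things now and then, are a little off and sometimes report something else, mostly with a low value. They report only what shows in the picture. A call takes as long as a camera call.
- imaging.recognise(picture, target): "centre" ([column, row] in pixels, amid what is visible of it).
- imaging.landmark_of(picture, target): "centre" ([column, row] in pixels: a listed point, or the origin of a listed thing).
The state is a dict: "time": time; "joint_positions": joint angles; "qvel": joint speeds; "joint_torque": joint torques, N m; "tool_pos": TCP position; "ee_rot": TCP orientation; "wrist_force": force on the tool from outside, world axes, zero at the start; "wrist_torque": the same for the moment, N m; "width": finger opening in m.
Only numpy, scipy, OpenCV 4.12 (cv2) and the standard library are available. Lean on these libraries where they do the work, as an engineer would, in place of code of your own. Each camera call takes 0.05 s, during which the arm holds its last target.

## Working session

There is one attempt and no reset: what is moved stays moved. The work goes in short steps, Python scripts to look and compute and a tool call to move; the robot and the scene stay as the last step left them, time stands still between calls to the robot, and variables do not carry over. Pictures are saved under pics/ and viewed, and the job is handed in when it is done.

Besides the shell and the picture viewer there is one more tool, called after "Call:" by a JSON object that holds its "name" and its "arguments". send_rows: Moves the arm, as the interface text tells. Its arguments: {"type":"object","properties":{"moves":{"type":"string"}},"required":["moves"]}

```bash
ls; mkdir -p pics; python3 - <<'E'
from bench import robot, imaging, order
import cv2
print(robot.get_obs(), robot.tip_reach)
for n in ["top","scene"]:
    s=imaging.snapshot(n); cv2.imwrite(f"pics/{n}0.png",cv2.resize(s["image"][:,:,::-1],(800,600),interpolation=cv2.INTER_CUBIC)); print(n,s["mtx"],s["R"],s["t"],s["shot"])
E
```

```text
pics
{'time': 0.0, 'joint_positions': array([ 1.11391493e+00,  8.79259810e-02,  1.37226513e+00,  8.67556647e-06,
        1.68358031e+00, -1.03114359e-01]), 'qvel': array([ 0.00083634,  0.00013228,  0.00036229, -0.00042466, -0.00038742,
       -0.00129976]), 'joint_torque': array([-2.92590712e-04, -3.40174413e+01, -3.02429545e+01,  7.17661483e-02,
        3.29595082e-02, -1.67737135e-04]), 'tool_pos': array([0.19032142, 0.51547712, 0.22331448]), 'ee_rot': array([-1.57056349,  0.0021663 ,  1.21703051]), 'wrist_force': array([-0.14262215, -0.52279004,  0.14737753]), 'wrist_torque': array([-0.01754313,  0.00355592,  0.02231319]), 'width': 0.09379654813527968} 0.019
top [[433.02519542   0.         248.26957677]
 [  0.         433.02519542 192.31383786]
 [  0.           0.           1.        ]] [[ 0.10298895 -0.99467425 -0.0040523 ]
 [-0.97375553 -0.09999006 -0.20445577]
 [ 0.2029617   0.02500263 -0.97886742]] [-0.042212    0.54117188  1.09733054] 1
scene [[409.98836706   0.         261.07074508]
 [  0.         409.98836706 199.36191182]
 [  0.           0.           1.        ]] [[-0.49898236  0.86652785  0.01208714]
 [ 0.49811602  0.29819324 -0.8142243 ]
 [-0.70915233 -0.40026277 -0.58042457]] [ 0.26560976 -0.20943672  1.2628125 ] 2
```

View pics/top0.png

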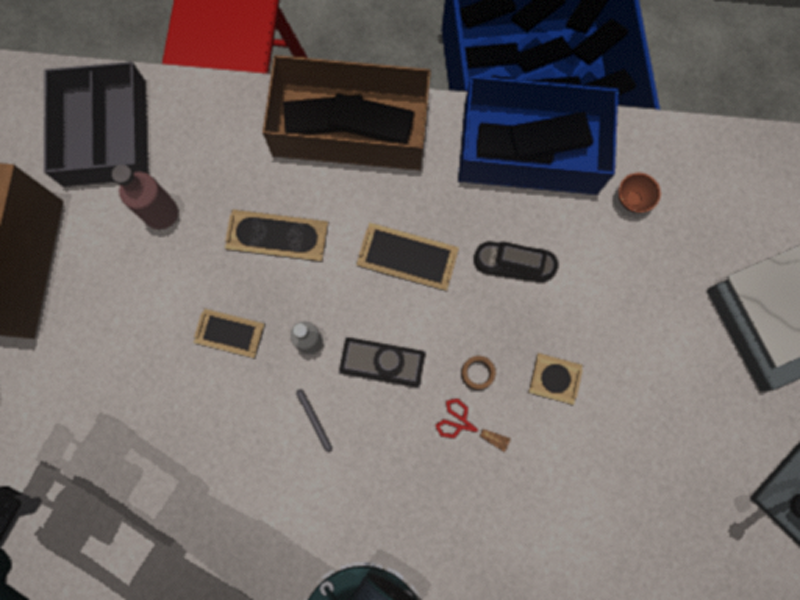

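View pics/scene0.png

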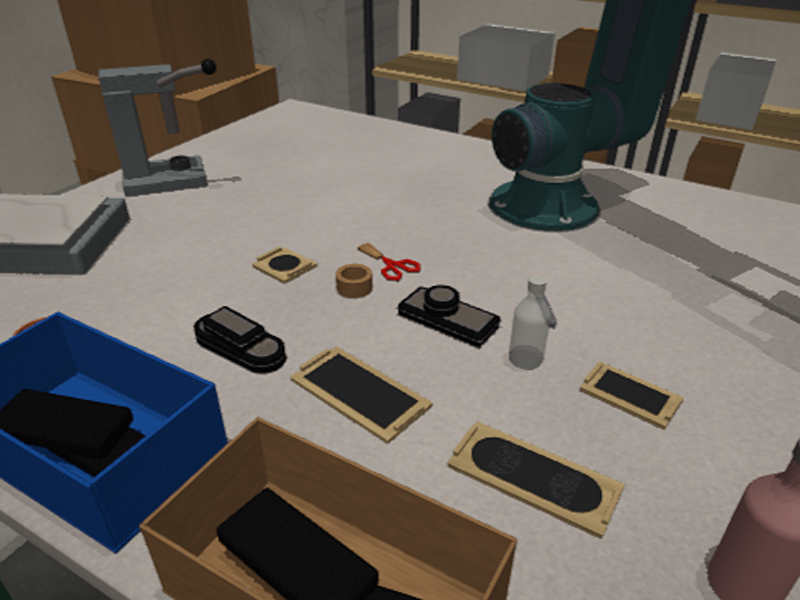

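```bash
cat > h.py <<'E'
from bench import robot, imaging, order
import cv2, numpy as np
def px2w(s,u,v,z):
    d=s["R"].T@np.linalg.inv(s["mtx"])@np.array([u,v,1.]); c=-s["R"].T@s["t"]
    return c+d*(z-c[2])/d[2]
def w2px(s,P):
    q=s["R"]@np.asarray(P,float).T+s["t"][:,None]; q=s["mtx"]@q; return (q[:2]/q[2]).T
names=["phone_case_center","glasses_case_center","earbud_case_center","card_case_center","phone_nest_seat","glasses_nest_seat","earbud_nest_seat","card_nest_seat","bottle","tape_roll"]
E
python3 - <<'E'
from h import *
zs=[.011,.011,.033,.033,.008,.008,.008,.008,0,0]
for n in ["top","scene"]:
    s=imaging.snapshot(n)
    for m,z in zip(names,zs):
        for r in imaging.landmark_of(s,m)[:2]:
            print(n,m,np.round(r["centre"],1),round(r["conf"],2),px2w(s,*r["centre"],z).round(3))
    if n=="top":
        c=s["image"][125:265,110:390,::-1]
        cv2.imwrite("pics/c1.png",cv2.resize(c,(800,400),interpolation=cv2.INTER_CUBIC))
        np.save("top0.npy",s["image"])
E
```

```text
top phone_case_center [245.2 230.6] 0.64 [0.445 0.012 0.011]
top phone_case_center [304.6 240. ] 0.39 [ 0.436 -0.15   0.011]
top glasses_case_center [329.  169.9] 0.95 [ 0.639 -0.203  0.011]
top card_case_center [306.6 243.1] 0.7 [ 0.426 -0.154  0.033]
top card_case_center [176.8 152.2] 0.69 [0.64  0.223 0.033]
top phone_nest_seat [261.4 162.1] 0.7 [ 0.643 -0.013  0.008]
top glasses_nest_seat [177.7 152. ] 0.84 [0.648 0.226 0.008]
top earbud_nest_seat [356.3 244.7] 0.93 [ 0.438 -0.291  0.008]
top card_nest_seat [151.7 212.2] 0.73 [0.47  0.273 0.008]
top bottle [199.5 218.7] 0.82 [0.466 0.141 0.   ]
top tape_roll [198.7 219.4] 0.69 [0.464 0.143 0.   ]
top tape_roll [306.  240.2] 0.48 [ 0.437 -0.156  0.   ]
scene phone_case_center [286.4 202.2] 0.83 [0.443 0.015 0.011]
scene glasses_case_center [155.5 220.4] 0.94 [ 0.646 -0.195  0.011]
scene glasses_case_center [229.6 247. ] 0.75 [ 0.635 -0.013  0.011]
scene earbud_case_center [280.1 190.9] 0.65 [ 0.438 -0.004  0.033]
scene card_case_center [147.9 211.6] 0.66 [ 0.651 -0.208  0.033]
scene phone_nest_seat [230.9 249.4] 0.66 [ 0.637 -0.009  0.008]
scene phone_nest_seat [336.  233.7] 0.42 [0.485 0.153 0.008]
scene glasses_nest_seat [343.2 300.4] 0.78 [0.647 0.229 0.008]
scene glasses_nest_seat [154.  219.7] 0.49 [ 0.643 -0.203  0.008]
scene earbud_nest_seat [180.6 167.8] 0.84 [ 0.444 -0.291  0.008]
scene card_nest_seat [404.8 248.9] 0.67 [0.459 0.288 0.008]
scene bottle [333.8 228.5] 0.97 [0.462 0.14  0.   ]
scene tape_roll [229.2 187.5] 0.67 [ 0.446 -0.14   0.   ]
```

View pics/c1.png

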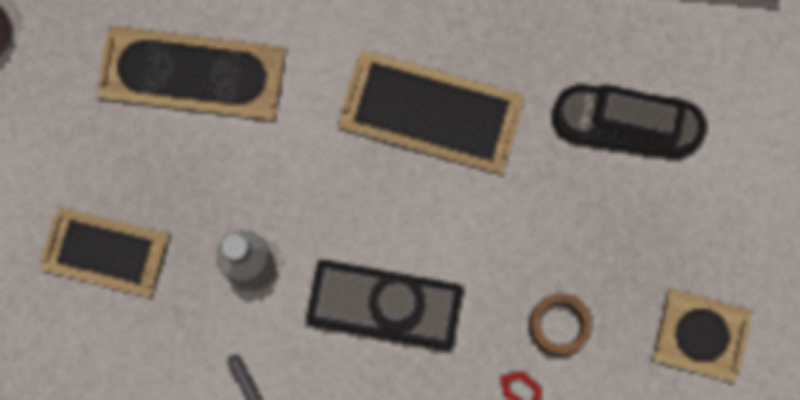

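```bash
cat > fit.py <<'E'
from h import *
from scipy.optimize import minimize
K=4
def outline(kind):
    if kind=="phone": w,l=.032,.071; return np.array([[-w,-l],[w,-l],[w,l],[-w,l]])
    if kind=="card": w,l=.022,.042; return np.array([[-w,-l],[w,-l],[w,l],[-w,l]])
    if kind=="ear":
        a=np.linspace(0,2*np.pi,40); return .026*np.c_[np.cos(a),np.sin(a)]
    if kind=="glasses":
        a=np.linspace(0,np.pi,20); r=.028; t=np.c_[r*np.cos(a),r*np.sin(a)+.047]; return np.r_[t,-t]
    w,l=np.array(kind)/2; return np.array([[-w,-l],[w,-l],[w,l],[-w,l]])
def hull(s,kind,x,y,th,z0,z1,o):
    p=outline(kind); c,sn=np.cos(th),np.sin(th); p=p@np.array([[c,sn],[-sn,c]])+[x,y]
    P=np.r_[np.c_[p,np.full(len(p),z0)],np.c_[p,np.full(len(p),z1)]]
    q=(w2px(s,P)-o+.5)*K-.5
    return cv2.convexHull(q.astype(np.float32))
def render(s,parts,shape,o):
    m=np.zeros(shape,np.uint8)
    for pt in parts:
        cv2.fillPoly(m,[np.round(hull(s,*pt,o)*16).astype(np.int32)],1,shift=4)
    return m
def getmask(s,c,r,thr=30):
    o=np.array([int(c[0])-r,int(c[1])-r]); 
    im=s["image"].astype(np.float32)
    im=im[max(o[1],0):o[1]+2*r,max(o[0],0):o[0]+2*r]; o=np.maximum(o,0)
    bg=np.median(im[np.r_[0:3,-3:0]].reshape(-1,3),0)
    im=cv2.resize(im,None,fx=K,fy=K,interpolation=cv2.INTER_CUBIC)
    d=np.abs(im-bg).max(2); m=(d>thr).astype(np.uint8)
    n,lab,st,cen=cv2.connectedComponentsWithStats(m)
    ct=(np.array(c)-o)*K
    best=max(range(1,n),key=lambda i: st[i,4]/(1+(np.hypot(*(cen[i]-ct))/30)**2))
    m=(lab==best).astype(np.uint8)
    cn,_=cv2.findContours(m,cv2.RETR_EXTERNAL,cv2.CHAIN_APPROX_NONE)
    m=cv2.drawContours(np.zeros_like(m),cn,-1,1,-1)
    m=cv2.morphologyEx(m,cv2.MORPH_OPEN,np.ones((9,9),np.uint8))
    return m,o
def fit(ss,parts_of,p0,c3,r=60,thr=30,steps=None):
    L=[(s,)+getmask(s,w2px(s,[c3])[0],r,thr) for s in ss]
    def f(p):
        e=0
        for s,m,o in L:
            q=render(s,parts_of(p),m.shape,o); e+=1-(q&m).sum()/(q|m).sum()
        return e/len(L)
    best=None
    for dth in (0,):
        p0=np.array(p0,float); st=np.array(steps if steps is not None else [.008,.008,.15]*(len(p0)//3))
        S=np.vstack([p0]+[p0+st*e for e in np.eye(len(p0))])
        res=minimize(f,p0,method="Nelder-Mead",options=dict(initial_simplex=S,xatol=1e-4,fatol=1e-5,maxiter=600))
        S=np.vstack([res.x]+[res.x-st*.6*e for e in np.eye(len(p0))])
        res=minimize(f,res.x,method="Nelder-Mead",options=dict(initial_simplex=S,xatol=1e-4,fatol=1e-5,maxiter=600))
    return res.x,res.fun,L
def overlay(L,parts,name):
    ims=[]
    for s,m,o in L:
        h,w=m.shape; im=s["image"][o[1]:o[1]+h//K,o[0]:o[0]+w//K,::-1]; im=cv2.resize(im,(w,h),interpolation=cv2.INTER_CUBIC)
        cn,_=cv2.findContours(m,cv2.RETR_EXTERNAL,cv2.CHAIN_APPROX_NONE); cv2.drawContours(im,cn,-1,(0,255,0),1)
        for pt in parts: cv2.polylines(im,[hull(s,*pt,o).astype(np.int32)],True,(0,0,255),1)
        ims.append(cv2.resize(im,(384,384)))
    return np.hstack(ims)
E
cat > run1.py <<'E'
from fit import *
T=imaging.snapshot("top"); S=imaging.snapshot("scene")
nests={"phone":((.084,.170),[.643,-.013,-.1]),"glasses":((.076,.178),[.648,.226,0]),"ear":((.072,.08),[.438,-.291,-.1]),"card":((.064,.112),[.465,.278,-.1])}
out=[]
for n,(d,p0) in nests.items():
    for ss in ([T],[S],[T,S]):
        x,f,L=fit(ss,lambda p:[(d,p[0],p[1],p[2],0,.009)],p0,[p0[0],p0[1],.008],r=60)
        print(n,len(ss),x.round(4),round(f,3))
    out.append(overlay(L,[(d,*x,0,.009)],n))
for a,b,p0 in (("phone","ear",[.444,.014,-.1,.438,-.004,0]),("glasses","card",[.642,-.2,-.1,.648,-.208,-.1])):
    po=lambda p:[(a,p[0],p[1],p[2],0,.022),(b,p[3],p[4],p[5],.022,.044)]
    for ss in ([T],[S],[T,S]):
        x,f,L=fit(ss,po,p0,[p0[0],p0[1],.022],r=60)
        print(a,b,len(ss),x.round(4),round(f,3))
    out.append(overlay(L,po(x),a))
cv2.imwrite("pics/ov_a.png",cv2.resize(np.vstack([np.hstack(out[0:2]),np.hstack(out[2:4])]),(800,400)))
cv2.imwrite("pics/ov_b.png",np.vstack(out[4:6]))
E
python3 run1.py
```

```text
phone 1 [ 0.643 -0.013 -0.1  ] 0.857
phone 1 [ 0.6872  0.0416 -0.0372] 0.688
phone 2 [ 0.6869  0.0394 -0.0383] 0.774
glasses 1 [ 0.6533  0.2286 -0.0288] 0.05
glasses 1 [ 0.6517  0.2282 -0.0278] 0.033
glasses 2 [ 0.6519  0.2286 -0.0287] 0.044
ear 1 [ 0.4451 -0.2877 -0.1591] 0.026
ear 1 [ 0.443  -0.2891 -0.147 ] 0.085
ear 2 [ 0.4452 -0.288  -0.1447] 0.062
card 1 [ 0.4662  0.2883 -0.1384] 0.032
card 1 [ 0.4656  0.2876 -0.139 ] 0.047
card 2 [ 0.4655  0.2876 -0.1401] 0.045
phone ear 1 [ 0.4423  0.0141 -0.0757  0.4331 -0.0044  0.0504] 0.022
phone ear 1 [ 0.4392  0.0143 -0.0874  0.44    0.0018 -0.0164] 0.045
phone ear 2 [ 0.4417  0.0142 -0.0851  0.4394  0.001  -0.0465] 0.043
glasses card 1 [ 0.6457 -0.2037 -0.0661  0.6471 -0.2082 -0.0919] 0.024
glasses card 1 [ 0.6442 -0.2045 -0.047   0.6474 -0.2076 -0.1334] 0.012
glasses card 2 [ 0.6446 -0.2041 -0.0537  0.6471 -0.2077 -0.1083] 0.025
```

```bash
cat > run2.py <<'E'
from fit import *
T=imaging.snapshot("top"); S=imaging.snapshot("scene")
d,p0=(.084,.170),[.645,-.009,-.17]
for ss in ([T],[S],[T,S]):
    x,f,L=fit(ss,lambda p:[(d,p[0],p[1],p[2],0,.009)],p0,[p0[0],p0[1],.008],r=46)
    print(len(ss),x.round(4),round(f,3))
cv2.imwrite("pics/ov_c.png",overlay(L,[(d,*x,0,.009)],""))
E
python3 run2.py
```

```text
1 [ 0.6378 -0.0107 -0.1753] 0.019
1 [ 0.636  -0.0126 -0.1778] 0.032
2 [ 0.6374 -0.0113 -0.1779] 0.033
```

View pics/ov_a.png

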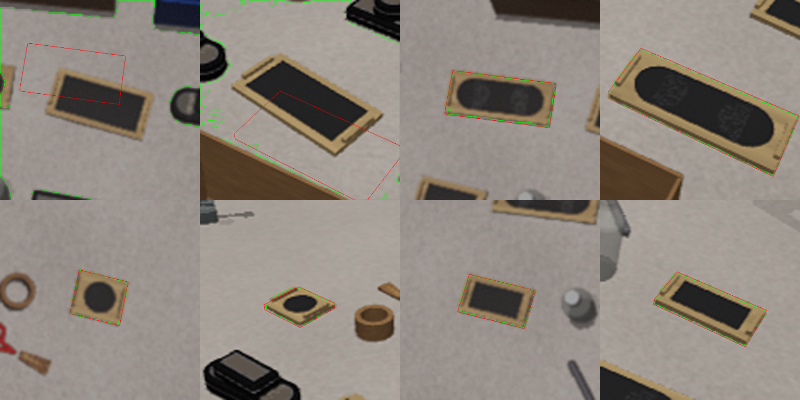

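View pics/ov_b.png

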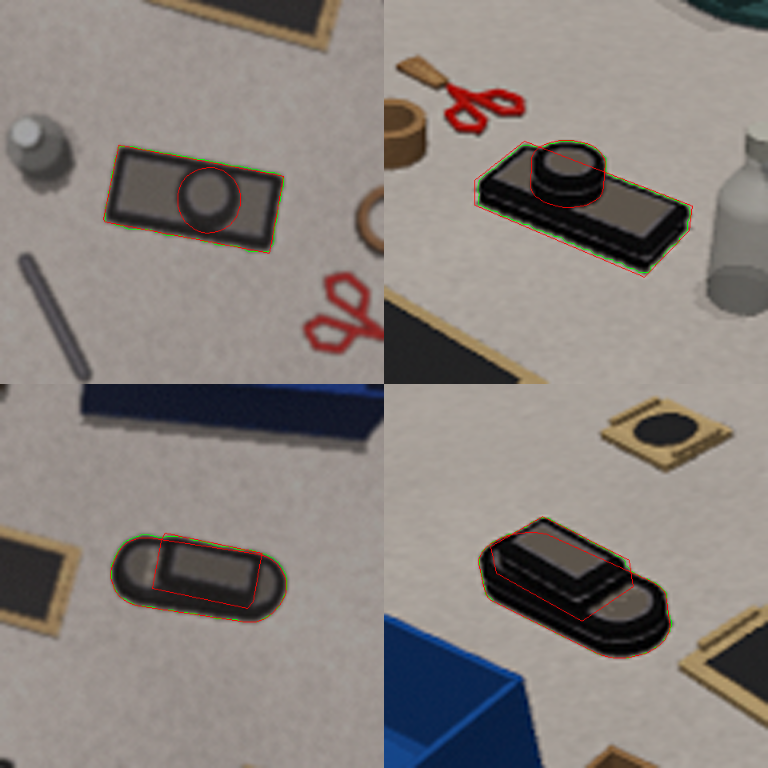

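```bash
cat > plan.py <<'E'
# python3 plan.py x y z yaw n [cmd x y z yaw]  -> rows in tool axes
import sys; from h import *
from scipy.spatial.transform import Rotation as Ro
o=robot.get_obs(); a=list(map(float,sys.argv[1:5])); n=int(sys.argv[5])
p=o["tool_pos"].copy(); R=Ro.from_euler("xyz",o["ee_rot"]).as_matrix(); yaw=o["ee_rot"][2]
print("t",round(o["time"],2),"pos",p.round(4),"rot",o["ee_rot"].round(4),"w",round(o["width"],4),"F",o["wrist_force"].round(1),"j",o["joint_positions"].round(2))
d=(np.array(a[:3])-p)/n; dy=(a[3]-yaw)/n
for i in range(n):
    ph=yaw+dy*i; c,s=np.cos(ph),np.sin(ph)
    print(f"{c*d[0]+s*d[1]:.4f} {-d[2]:.4f} {-s*d[0]+c*d[1]:.4f} {-np.degrees(dy):.2f}")
E
python3 plan.py .4394 .001 .16 -.083 20
python3 - <<'E'
from h import *
s=imaging.snapshot("top")
for u,v in [(470,185),(605,193),(430,168),(270,155),(462,90)]: print(px2w(s,u/1.5625,v/1.5625,0).round(3),px2w(s,u/1.5625,v/1.5625,.08).round(3))
E
```

```text
t 1.4 pos [0.1906 0.516  0.2245] rot [-1.5708e+00 -2.0000e-04  1.2170e+00] w 0.0944 F [-0.   1.2  0.9] j [ 1.11  0.09  1.37  0.    1.68 -0.1 ]
-0.0198 0.0032 -0.0206 3.72
-0.0185 0.0032 -0.0218 3.72
-0.0170 0.0032 -0.0230 3.72
-0.0155 0.0032 -0.0240 3.72
-0.0139 0.0032 -0.0250 3.72
-0.0122 0.0032 -0.0258 3.72
-0.0105 0.0032 -0.0266 3.72
-0.0088 0.0032 -0.0272 3.72
-0.0070 0.0032 -0.0277 3.72
-0.0052 0.0032 -0.0281 3.72
-0.0033 0.0032 -0.0284 3.72
-0.0015 0.0032 -0.0286 3.72
0.0004 0.0032 -0.0286 3.72
0.0022 0.0032 -0.0285 3.72
0.0041 0.0032 -0.0283 3.72
0.0059 0.0032 -0.0280 3.72
0.0077 0.0032 -0.0275 3.72
0.0095 0.0032 -0.0270 3.72
0.0112 0.0032 -0.0263 3.72
0.0129 0.0032 -0.0255 3.72
[ 0.787 -0.114  0.   ] [ 0.755 -0.107  0.08 ]
[ 0.797 -0.363  0.   ] [ 0.764 -0.34   0.08 ]
[ 0.813 -0.037  0.   ] [ 0.779 -0.036  0.08 ]
[0.809 0.263 0.   ] [0.775 0.245 0.08 ]
[ 0.978 -0.084  0.   ] [ 0.932 -0.079  0.08 ]
```

Call:
{"name": "send_rows", "arguments": {"moves": "-1 -0.020 0 -0.021 3.7; -1 -0.0185 0 -0.022 3.7; -1 -0.017 0 -0.023 3.7; -1 -0.0155 0 -0.024 3.7; -1 -0.014 0 -0.025 3.7; -1 -0.012 0 -0.026 3.7; -1 -0.0105 0 -0.0265 3.7; -1 -0.009 0 -0.027 3.7; -1 -0.007 0 -0.028 3.7; -1 -0.005 0 -0.028 3.7"}}

```text
time: 2.28
tool_pos: [0.3163, 0.2571, 0.2247]
ee_rot: [-1.571, -0.001, 0.568]
wrist_force: [1.0, 0.8, 0.4]
width: 0.0938
```

```bash
python3 plan.py .4394 .001 .16 -.083 10
```

```text
t 2.28 pos [0.3163 0.2571 0.2247] rot [-1.5708e+00 -8.0000e-04  5.6830e-01] w 0.0938 F [1.  0.8 0.4] j [ 0.54 -0.24  1.67 -0.    1.7  -0.03]
-0.0034 0.0065 -0.0282 3.73
-0.0016 0.0065 -0.0284 3.73
0.0003 0.0065 -0.0284 3.73
0.0021 0.0065 -0.0283 3.73
0.0040 0.0065 -0.0281 3.73
0.0058 0.0065 -0.0278 3.73
0.0076 0.0065 -0.0274 3.73
0.0094 0.0065 -0.0268 3.73
0.0111 0.0065 -0.0262 3.73
0.0128 0.0065 -0.0254 3.73
```

Call:
{"name": "send_rows", "arguments": {"moves": "-1 -0.0035 0.0065 -0.028 3.7; -1 -0.0015 0.0065 -0.0285 3.7; -1 0 0.0065 -0.0285 3.7; -1 0.002 0.0065 -0.0285 3.7; -1 0.004 0.0065 -0.028 3.7; -1 0.006 0.0065 -0.028 3.7; -1 0.0075 0.0065 -0.027 3.7; -1 0.0095 0.0065 -0.027 3.7; -1 0.011 0.0065 -0.026 3.7; -1 0.013 0.0065 -0.0255 3.7"}}

```text
time: 3.12
tool_pos: [0.4409, 0.0014, 0.1594]
ee_rot: [-1.571, -0.001, -0.078]
wrist_force: [-0.3, 0.7, 0.6]
width: 0.0938
```

```bash
python3 plan.py .4394 .001 .16 -.083 1; python3 - <<'E'
from h import *
s=imaging.snapshot("wrist"); np.save("w.npy",s["image"]); print(s["R"].round(3),s["t"].round(3))
im=s["image"][:,:,::-1].copy()
for p in [[.4394,.001,.044],[.4415,.0142,.022]]:
    q=w2px(s,[p])[0]; print(q); cv2.circle(im,tuple(q.astype(int)),2,(0,0,255),-1)
cv2.imwrite("pics/w1.png",im)
E
```

```text
t 3.12 pos [0.4409 0.0014 0.1594] rot [-1.5706e+00 -7.0000e-04 -7.8000e-02] w 0.0938 F [-0.3  0.7  0.6] j [-0.13 -0.14  1.72  0.    1.56 -0.05]
-0.0014 -0.0006 -0.0006 0.28
[[ 0.997 -0.079  0.001]
 [-0.076 -0.957  0.278]
 [-0.021 -0.278 -0.96 ]] [-0.438  0.024  0.339]
[255.21734325 192.19113989]
[256.26194989 172.65950565]
```

View pics/w1.png

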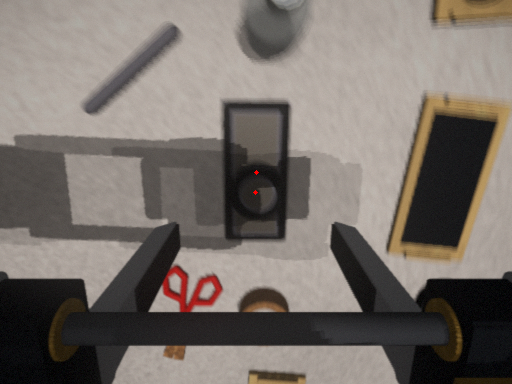

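```bash
python3 - <<'E'
import cv2
im=cv2.imread("pics/w1.png")[90:250,200:310]; cv2.imwrite("pics/w1z.png",cv2.convertScaleAbs(cv2.resize(im,None,fx=4,fy=3.75,interpolation=cv2.INTER_CUBIC),alpha=2))
E
```

```text
(no output)
```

View pics/w1z.png

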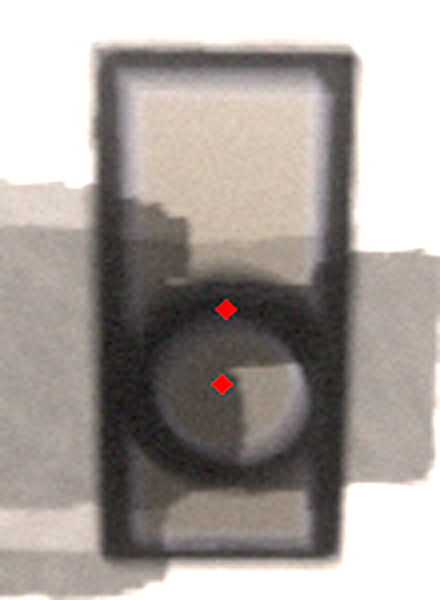

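Call:
{"name": "send_rows", "arguments": {"moves": "-1 0 0.014 -0.002 0; -1 0 0.02 0 0; -1 0 0.02 0 0; -1 0 0.02 0 0; -1 0 0.018 0 0; -1 0 0.014 0 0; -1 0 0.008 0 0; -1 0 0 0 0; 1 0 0 0 0; 1 0 0 0 0"}}

```text
time: 4.0
tool_pos: [0.4412, 0.0008, 0.0466]
ee_rot: [-1.571, -0.002, -0.074]
wrist_force: [-0.3, -1.0, 0.1]
width: 0.0839
```

Call:
{"name": "send_rows", "arguments": {"moves": "1 0 0 0 0; 1 0 0 0 0; 1 0 0 0 0; 1 0 0 0 0; 1 0 0 0 0; 1 0 0 0 0; 1 0 -0.004 0 0; 1 0 -0.008 0 0; 1 0 -0.016 0 0; 1 0 -0.02 0 0"}}

```text
time: 4.83
tool_pos: [0.4391, 0.001, 0.0931]
ee_rot: [-1.57, 0.003, -0.075]
wrist_force: [0.5, -0.0, -1.7]
width: 0.0516
```

```bash
python3 plan.py .4452 -.288 .11 -.145 10; python3 - <<'E'
from h import *
s=imaging.snapshot("wrist"); cv2.imwrite("pics/w2.png",s["image"][:,:,::-1])
E
```

```text
t 4.83 pos [0.4391 0.001  0.0931] rot [-1.5705  0.0034 -0.0746] w 0.0516 F [ 0.5 -0.  -1.7] j [-0.13 -0.09  1.82  0.    1.42 -0.05]
0.0028 -0.0017 -0.0288 0.40
0.0030 -0.0017 -0.0288 0.40
0.0032 -0.0017 -0.0287 0.40
0.0034 -0.0017 -0.0287 0.40
0.0036 -0.0017 -0.0287 0.40
0.0038 -0.0017 -0.0287 0.40
0.0040 -0.0017 -0.0286 0.40
0.0042 -0.0017 -0.0286 0.40
0.0044 -0.0017 -0.0286 0.40
0.0046 -0.0017 -0.0285 0.40
```

View pics/w2.png

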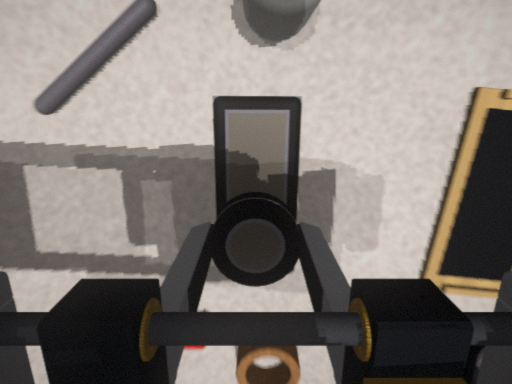

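Call:
{"name": "send_rows", "arguments": {"moves": "1 0.003 -0.002 -0.029 0.4; 1 0.003 -0.002 -0.029 0.4; 1 0.003 -0.002 -0.029 0.4; 1 0.0035 -0.002 -0.029 0.4; 1 0.0035 -0.002 -0.029 0.4; 1 0.004 -0.002 -0.0285 0.4; 1 0.004 -0.002 -0.0285 0.4; 1 0.004 -0.001 -0.0285 0.4; 1 0.0045 -0.001 -0.0285 0.4; 1 0.0045 -0.001 -0.0285 0.4"}}

```text
time: 5.72
tool_pos: [0.4466, -0.2905, 0.1105]
ee_rot: [-1.571, -0.0, -0.145]
wrist_force: [0.3, 0.7, -0.5]
width: 0.0515
```

```bash
python3 - <<'E'
from h import *
s=imaging.snapshot("wrist"); im=s["image"][:,:,::-1].copy()
q=w2px(s,[[.4452,-.288,.008]])[0]; print(q); cv2.circle(im,tuple(q.astype(int)),2,(0,0,255),-1)
p=robot.get_obs()["tool_pos"]; q=w2px(s,[[p[0],p[1],p[2]-.003]])[0]; print(q); cv2.circle(im,tuple(q.astype(int)),2,(0,255,0),-1)
cv2.imwrite("pics/w3.png",im)
E
python3 plan.py .4452 -.288 .033 -.145 5
```

```text
[254.92688735 193.12423995]
[259.4304331  255.39247672]
t 5.77 pos [ 0.4466 -0.2959  0.1108] rot [-1.5764 -0.0017 -0.1485] w 0.0511 F [ 0.9 -4.3 -0.4] j [-0.69  0.1   1.58 -0.    1.45 -0.54]
-0.0005 0.0156 0.0015 -0.04
-0.0005 0.0156 0.0015 -0.04
-0.0005 0.0156 0.0015 -0.04
-0.0005 0.0156 0.0015 -0.04
-0.0005 0.0156 0.0015 -0.04
```

View pics/w3.png

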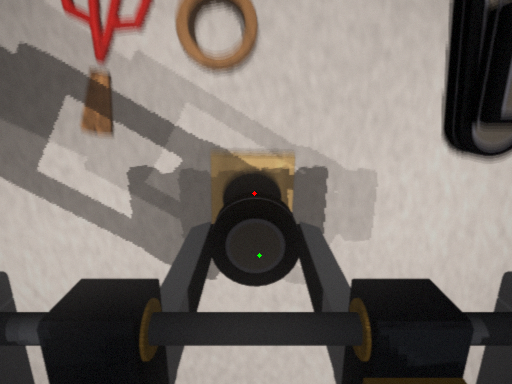

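Call:
{"name": "send_rows", "arguments": {"moves": "1 0 0.01 0 0; 1 0 0.015 0 0; 1 0 0.015 0 0; 1 0 0.01 0 0; 1 0 0 0 0; 1 0 0 0 0; 1 0 0 0 0; 1 0 0 0 0; 1 0 0 0 0; 1 0 0 0 0"}}

```text
time: 6.6
tool_pos: [0.4472, -0.2892, 0.0613]
ee_rot: [-1.572, -0.001, -0.144]
wrist_force: [-0.8, -0.4, -0.2]
width: 0.0514
```

```bash
cat > wc.py <<'E'
# python3 wc.py name nx ny zrel_top 
import sys; from h import *
nm=sys.argv[1]; nx,ny,nz,dz=map(float,sys.argv[2:6])
s=imaging.snapshot("wrist"); im=s["image"][:,:,::-1].copy()
q=w2px(s,[[nx,ny,nz]])[0]; print("tgt",q); cv2.circle(im,tuple(q.astype(int)),2,(0,0,255),-1)
p=robot.get_obs()["tool_pos"]; q=w2px(s,[[p[0],p[1],p[2]+dz]])[0]; print("tcp",q,p); cv2.circle(im,tuple(q.astype(int)),2,(0,255,0),-1)
np.savez("w.npz",**s)
cv2.imwrite(f"pics/{nm}.png",cv2.convertScaleAbs(im,alpha=1.6))
E
python3 wc.py w4 .4452 -.288 .008 -.003
python3 plan.py .4452 -.288 .033 -.145 1
```

```text
tgt [254.30298445 214.21434056]
tcp [257.87765505 246.56561363] [ 0.44709507 -0.28920439  0.06116303]
t 6.65 pos [ 0.4471 -0.2892  0.0612] rot [-1.5714e+00 -1.2000e-03 -1.4430e-01] w 0.0516 F [-0.9 -0.1 -2. ] j [-0.68  0.14  1.65  0.    1.36 -0.54]
-0.0020 0.0282 0.0009 0.04
```

View pics/w4.png

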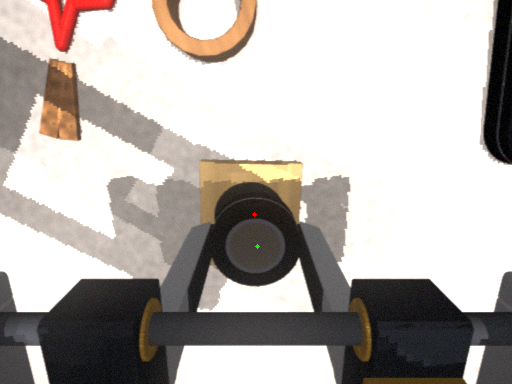

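Call:
{"name": "send_rows", "arguments": {"moves": "1 -0.002 0.008 0.001 0; 1 0 0.008 0 0; 1 0 0.006 0 0; 1 0 0.004 0 0; 1 0 0.002 0 0; 1 0 0 0 0; 1 0 0 0 0; -1 0 0 0 0; -1 0 0 0 0; -1 0 0 0 0"}}

```text
time: 7.48
tool_pos: [0.445, -0.2878, 0.0326]
ee_rot: [-1.571, -0.0, -0.144]
wrist_force: [0.3, -0.2, -0.4]
width: 0.0678
```

Call:
{"name": "send_rows", "arguments": {"moves": "-1 0 0 0 0; -1 0 0 0 0; -1 0 0 0 0; -1 0 0 0 0; -1 0 -0.01 0 0; -1 0 -0.02 0 0; -1 0 -0.03 0 0; -1 0 -0.02 0 0; -1 0 -0.01 0 0; -1 0 0 0 0"}}

```text
time: 8.32
tool_pos: [0.4464, -0.289, 0.1262]
ee_rot: [-1.574, -0.006, -0.144]
wrist_force: [0.4, -0.1, 0.3]
width: 0.0942
```

```bash
python3 wc.py w5 .4452 -.288 .030 -.003
python3 plan.py .4415 .0142 .12 -.083 10
```

```text
tgt [254.6856416  196.50989416]
tcp [256.16795965 244.02556695] [ 0.44551358 -0.28824473  0.1239233 ]
t 8.37 pos [ 0.4455 -0.2882  0.1239] rot [-1.5723 -0.0027 -0.1444] w 0.0939 F [-0.3 -0.2 -0.8] j [-0.68  0.08  1.58  0.    1.48 -0.54]
-0.0047 0.0004 0.0299 -0.35
-0.0046 0.0004 0.0299 -0.35
-0.0044 0.0004 0.0299 -0.35
-0.0042 0.0004 0.0300 -0.35
-0.0040 0.0004 0.0300 -0.35
-0.0038 0.0004 0.0300 -0.35
-0.0036 0.0004 0.0300 -0.35
-0.0035 0.0004 0.0300 -0.35
-0.0033 0.0004 0.0301 -0.35
-0.0031 0.0004 0.0301 -0.35
```

View pics/w5.png

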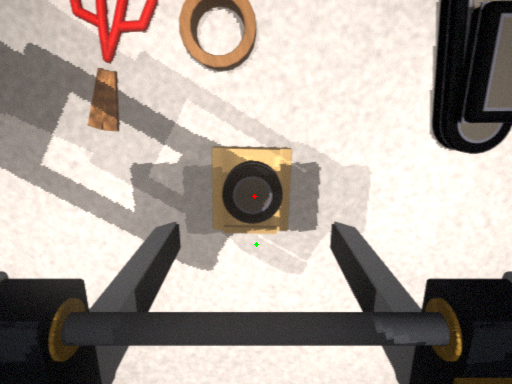

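Call:
{"name": "send_rows", "arguments": {"moves": "-1 -0.0045 0 0.030 -0.35; -1 -0.0045 0 0.030 -0.35; -1 -0.0045 0 0.030 -0.35; -1 -0.004 0 0.030 -0.35; -1 -0.004 0 0.030 -0.35; -1 -0.004 0 0.030 -0.35; -1 -0.0035 0 0.030 -0.35; -1 -0.0035 0 0.030 -0.35; -1 -0.0035 0 0.030 -0.35; -1 -0.003 0 0.030 -0.35"}}

```text
time: 9.2
tool_pos: [0.4395, 0.0164, 0.1204]
ee_rot: [-1.571, 0.004, -0.083]
wrist_force: [0.4, -0.3, -0.6]
width: 0.0937
```

Call:
{"name": "send_rows", "arguments": {"moves": "-1 0 0 0 0; -1 0 0 0 0; -1 0 0 0 0; -1 0 0 0 0; -1 0 0 0 0; -1 0 0 0 0; -1 0 0 0 0; -1 0 0 0 0; -1 0 0 0 0; -1 0 0 0 0"}}

```text
time: 10.03
tool_pos: [0.4412, 0.0147, 0.1225]
ee_rot: [-1.571, -0.0, -0.084]
wrist_force: [0.7, 0.9, 0.5]
width: 0.0942
```

```bash
python3 wc.py w6 .4415 .0142 .022 -.003
python3 plan.py .4415 .0142 .024 -.083 1
cat > r3.py <<'E'
from fit import *
import sys
def stack(kind,p0,z0,cams,r=60,extra=None):
    x,f,L=fit(cams,lambda p:[(kind,p[0],p[1],p[2],z0,z0+.022)],p0,[p0[0],p0[1],z0+.011],r=r)
    print(kind,x.round(4),round(f,3)); return overlay(L,[(kind,*x,z0,z0+.022)],"")
E
python3 - <<'E'
from r3 import *
cv2.imwrite("pics/o1.png",stack("phone",[.4415,.0142,-.083],0,[imaging.snapshot("scene")]))
E
```

```text
tgt [257.35705304 196.82931901]
tcp [258.05457309 246.80857579] [0.4411641  0.01471986 0.12252456]
t 10.08 pos [0.4412 0.0147 0.1225] rot [-1.5707e+00 -1.0000e-04 -8.3500e-02] w 0.0939 F [-0.1  0.1  0.4] j [-0.1  -0.11  1.77  0.    1.48 -0.01]
0.0004 0.0985 -0.0005 -0.03
phone [ 0.4392  0.0142 -0.0744] 0.673
```

View pics/w6.png

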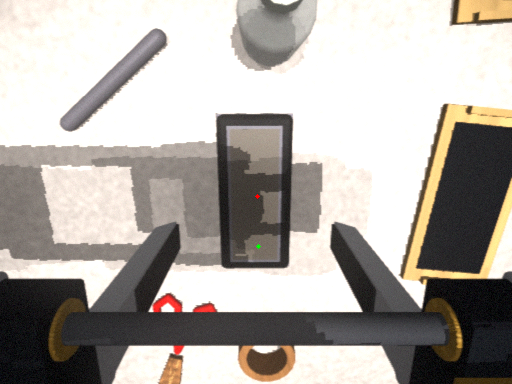

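Call:
{"name": "send_rows", "arguments": {"moves": "-1 -0.001 0.01 0.0015 0; -1 0 0.015 0 0; -1 0 0.02 0 0; -1 0 0.02 0 0; -1 0 0.015 0 0; -1 0 0.01 0 0; -1 0 0.006 0 0; -1 0 0.002 0 0; -1 0 0 0 0; 1 0 0 0 0"}}

```text
time: 10.97
tool_pos: [0.441, 0.0164, 0.0252]
ee_rot: [-1.571, -0.002, -0.083]
wrist_force: [-0.7, -0.2, 0.3]
width: 0.0903
```

Call:
{"name": "send_rows", "arguments": {"moves": "1 0 0 0 0; 1 0 0 0 0; 1 0 0 0 0; 1 0 0 0 0; 1 0 0 0 0; 1 0 -0.002 0 0; 1 0 -0.01 0 0; 1 0 -0.02 0 0; 1 0 -0.02 0 0; 1 0 -0.02 0 0"}}

```text
time: 11.8
tool_pos: [0.4397, 0.0165, 0.0973]
ee_rot: [-1.571, 0.001, -0.083]
wrist_force: [-0.2, -0.7, -2.3]
width: 0.0637
```

```bash
python3 wc.py w7 .4415 .0142 .022 -.003
python3 plan.py .6374 -.0113 .10 -.178 10
```

```text
tgt [259.80152664 208.29816765]
tcp [263.59927778 250.71237224] [0.44270193 0.01625195 0.10206104]
t 11.85 pos [0.4427 0.0163 0.1021] rot [-1.5707 -0.0074 -0.0832] w 0.064 F [1.7 0.5 0.3] j [-0.09 -0.1   1.8   0.    1.43 -0.01]
0.0196 0.0002 -0.0011 0.54
0.0196 0.0002 -0.0009 0.54
0.0196 0.0002 -0.0008 0.54
0.0197 0.0002 -0.0006 0.54
0.0197 0.0002 -0.0004 0.54
0.0197 0.0002 -0.0002 0.54
0.0197 0.0002 -0.0000 0.54
0.0197 0.0002 0.0002 0.54
0.0197 0.0002 0.0004 0.54
0.0197 0.0002 0.0005 0.54
```

View pics/w7.png

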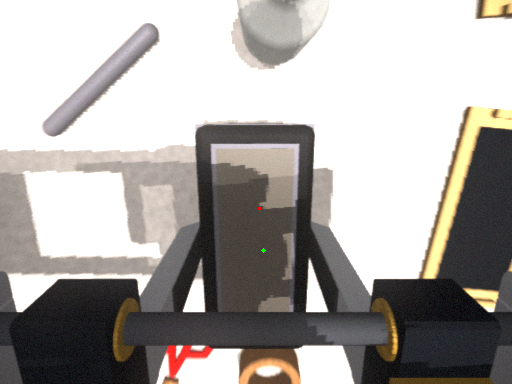

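Call:
{"name": "send_rows", "arguments": {"moves": "1 0.018 0 -0.001 0.54; 1 0.02 0 -0.001 0.54; 1 0.02 0 -0.001 0.54; 1 0.02 0 -0.0005 0.54; 1 0.02 0 -0.0005 0.54; 1 0.02 0 0 0.54; 1 0.02 0 0 0.54; 1 0.02 0 0 0.54; 1 0.02 0 0.0005 0.54; 1 0.018 0 0.0005 0.54"}}

```text
time: 12.68
tool_pos: [0.6351, -0.0113, 0.0955]
ee_rot: [-1.571, 0.001, -0.178]
wrist_force: [0.5, 0.0, -2.2]
width: 0.0639
```

Call:
{"name": "send_rows", "arguments": {"moves": "1 0 0.01 0 0; 1 0 0.01 0 0; 1 0 0.01 0 0; 1 0 0 0 0; 1 0 0 0 0; 1 0 0 0 0; 1 0 0 0 0; 1 0 0 0 0; 1 0 0 0 0; 1 0 0 0 0"}}

```text
time: 13.52
tool_pos: [0.6346, -0.0112, 0.0671]
ee_rot: [-1.571, -0.001, -0.178]
wrist_force: [-0.8, 0.5, -1.5]
width: 0.0641
```

```bash
python3 wc.py w8 .6374 -.0113 .008 -.003
python3 plan.py .6374 -.0113 .034 -.178 1
```

```text
tgt [260.86395827 212.23704346]
tcp [257.94501442 246.59755652] [ 0.63460136 -0.0111974   0.06691969]
t 13.57 pos [ 0.6346 -0.0112  0.0669] rot [-1.5707e+00 -8.0000e-04 -1.7760e-01] w 0.0637 F [-0.5 -0.6 -1.8] j [-0.11  0.35  1.38  0.    1.42  0.07]
0.0028 0.0329 0.0004 0.03
```

View pics/w8.png

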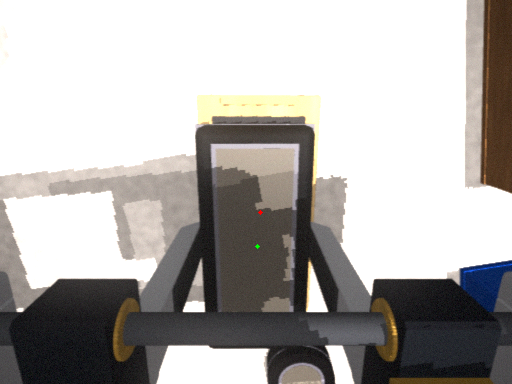

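```bash
python3 - <<'E'
from h import *
s=np.load("w.npz"); s={k:s[k] for k in s.files if k in("R","t","mtx")}
p=np.array([.6346,-.0112]); ph=-.178; e=np.array([-np.sin(ph),np.cos(ph)]); ex=np.array([np.cos(ph),np.sin(ph)])
for u,v in [(256,126),(212,145),(300,145),(256,346)]:
    q=px2w(s,u,v,.0645)[:2]-p; print((q@ex).round(4),(q@e).round(4))
for u,v,z in [(258,96,.008),(198,97,.008),(321,97,.008)]:
    q=px2w(s,u,v,z)[:2]-np.array([.6374,-.0113]); print("nest",(q@ex).round(4),(q@e).round(4))
E
```

```text
-0.0012 0.0679
-0.024 0.0582
0.0217 0.0582
-0.0011 -0.0687
nest -0.0023 0.0828
nest -0.0426 0.0822
nest 0.0399 0.0822
```

Call:
{"name": "send_rows", "arguments": {"moves": "1 0.002 0.008 -0.001 0; 1 0 0.009 0 0; 1 0 0.008 0 0; 1 0 0.005 0 0; 1 0 0.0025 0 0; 1 0 0.001 0 0; 1 0 0 0 0; -1 0 0 0 0; -1 0 0 0 0; -1 0 0 0 0"}}

```text
time: 14.4
tool_pos: [0.6367, -0.0125, 0.0334]
ee_rot: [-1.571, -0.001, -0.177]
wrist_force: [-0.5, 0.4, 0.3]
width: 0.0805
```

Call:
{"name": "send_rows", "arguments": {"moves": "-1 0 0 0 0; -1 0 0 0 0; -1 0 0 0 0; -1 0 0 0 0; -1 0 -0.01 0 0; -1 0 -0.02 0 0; -1 0 -0.03 0 0; -1 0 -0.03 0 0; -1 0 -0.02 0 0; -1 0 0 0 0"}}

```text
time: 15.23
tool_pos: [0.6395, -0.0128, 0.1508]
ee_rot: [-1.57, -0.013, -0.178]
wrist_force: [0.3, -0.5, 0.4]
width: 0.0936
```

```bash
python3 wc.py w9 .6374 -.0113 .03 -.003
python3 plan.py .647 -.2077 .14 -.11 10
```

```text
tgt [252.69013162 188.76975825]
tcp [255.68786206 244.31824333] [ 0.63821502 -0.01266928  0.14750952]
t 15.28 pos [ 0.6382 -0.0127  0.1475] rot [-1.5701 -0.008  -0.1775] w 0.0939 F [-0.4 -0.3 -0.8] j [-0.11  0.3   1.27  0.    1.56  0.07]
0.0043 0.0008 -0.0190 -0.39
0.0042 0.0008 -0.0191 -0.39
0.0041 0.0008 -0.0191 -0.39
0.0039 0.0008 -0.0191 -0.39
0.0038 0.0008 -0.0192 -0.39
0.0037 0.0008 -0.0192 -0.39
0.0035 0.0008 -0.0192 -0.39
0.0034 0.0008 -0.0192 -0.39
0.0033 0.0008 -0.0192 -0.39
0.0031 0.0008 -0.0193 -0.39
```

View pics/w9.png

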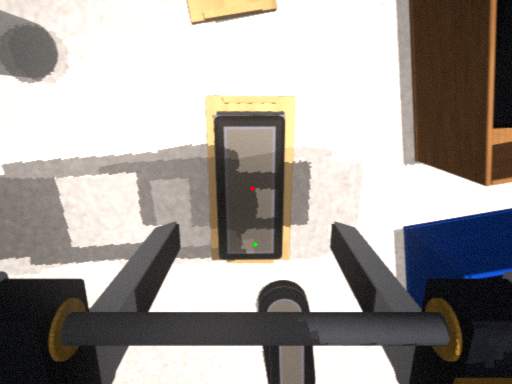

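Call:
{"name": "send_rows", "arguments": {"moves": "-1 0.004 0 -0.019 -0.39; -1 0.004 0 -0.019 -0.39; -1 0.004 0 -0.019 -0.39; -1 0.004 0 -0.019 -0.39; -1 0.004 0 -0.019 -0.39; -1 0.0035 0 -0.019 -0.39; -1 0.0035 0 -0.019 -0.39; -1 0.0035 0 -0.019 -0.39; -1 0.0035 0 -0.0195 -0.39; -1 0.003 0 -0.0195 -0.39"}}

```text
time: 16.12
tool_pos: [0.6439, -0.2074, 0.1405]
ee_rot: [-1.57, 0.004, -0.109]
wrist_force: [-0.5, 0.4, -0.0]
width: 0.0938
```

Call:
{"name": "send_rows", "arguments": {"moves": "-1 0 0 0 0; -1 0 0 0 0; -1 0 0 0 0; -1 0 0 0 0; -1 0 0 0 0; -1 0 0 0 0; -1 0 0 0 0; -1 0 0 0 0; -1 0 0 0 0; -1 0 0 0 0"}}

```text
time: 16.95
tool_pos: [0.6449, -0.2068, 0.143]
ee_rot: [-1.571, -0.0, -0.109]
wrist_force: [1.3, -0.8, -0.5]
width: 0.0941
```

```bash
python3 wc.py w10 .647 -.2077 .044 -.003
python3 plan.py .647 -.2077 .046 -.11 1
```

```text
tgt [259.45753711 197.60038676]
tcp [258.0596908  246.92624736] [ 0.64489293 -0.20682351  0.14301368]
t 17.0 pos [ 0.6449 -0.2068  0.143 ] rot [-1.5707e+00 -1.0000e-04 -1.0940e-01] w 0.0938 F [ 0.1  0.1 -0.3] j [-0.39  0.4   1.16  0.    1.59 -0.28]
0.0022 0.0970 -0.0006 0.03
```

View pics/w10.png

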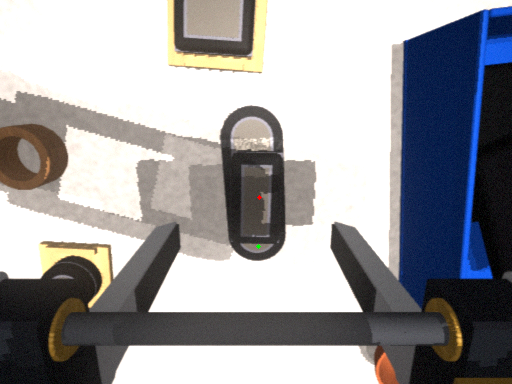

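Call:
{"name": "send_rows", "arguments": {"moves": "-1 0 0.01 -0.0025 0; -1 0 0.015 0 0; -1 0 0.02 0 0; -1 0 0.02 0 0; -1 0 0.015 0 0; -1 0 0.01 0 0; -1 0 0.005 0 0; -1 0 0.002 0 0; -1 0 0 0 0; 1 0 0 0 0"}}

```text
time: 17.83
tool_pos: [0.6453, -0.2097, 0.0472]
ee_rot: [-1.571, -0.002, -0.11]
wrist_force: [0.3, 0.5, 0.3]
width: 0.0901
```

Call:
{"name": "send_rows", "arguments": {"moves": "1 0 0 0 0; 1 0 0 0 0; 1 0 0 0 0; 1 0 0 0 0; 1 0 0 0 0; 1 0 0 0 0; 1 0 0 0 0; 1 0 -0.005 0 0; 1 0 -0.02 0 0; 1 0 -0.03 0 0"}}

```text
time: 18.67
tool_pos: [0.6421, -0.2084, 0.097]
ee_rot: [-1.568, 0.009, -0.109]
wrist_force: [0.6, -0.8, -1.8]
width: 0.0438
```

```bash
python3 wc.py w11 .647 -.2077 .044 -.003
python3 plan.py .4655 .2876 .18 -.14 20
```

```text
tgt [264.71543452 214.42551403]
tcp [266.80259036 258.00384439] [ 0.64656441 -0.21014327  0.10771131]
t 18.72 pos [ 0.6466 -0.2101  0.1077] rot [-1.5727 -0.007  -0.1094] w 0.0436 F [ 2.3 -1.1  4. ] j [-0.4   0.41  1.2   0.    1.52 -0.29]
-0.0117 -0.0036 0.0237 0.09
-0.0118 -0.0036 0.0237 0.09
-0.0118 -0.0036 0.0237 0.09
-0.0118 -0.0036 0.0237 0.09
-0.0119 -0.0036 0.0237 0.09
-0.0119 -0.0036 0.0237 0.09
-0.0119 -0.0036 0.0236 0.09
-0.0120 -0.0036 0.0236 0.09
-0.0120 -0.0036 0.0236 0.09
-0.0120 -0.0036 0.0236 0.09
-0.0121 -0.0036 0.0236 0.09
-0.0121 -0.0036 0.0235 0.09
-0.0122 -0.0036 0.0235 0.09
-0.0122 -0.0036 0.0235 0.09
-0.0122 -0.0036 0.0235 0.09
-0.0123 -0.0036 0.0235 0.09
-0.0123 -0.0036 0.0235 0.09
-0.0123 -0.0036 0.0234 0.09
-0.0124 -0.0036 0.0234 0.09
-0.0124 -0.0036 0.0234 0.09
```

View pics/w11.png

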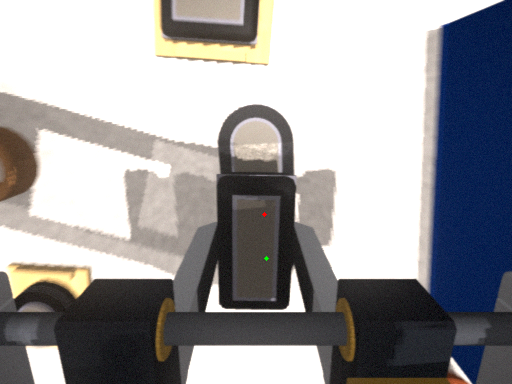

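Card held. Rise early, then traverse at about 0.2 m (clear of the bottle).

Call:
{"name": "send_rows", "arguments": {"moves": "1 -0.012 -0.012 0.0237 0.1; 1 -0.012 -0.012 0.0237 0.1; 1 -0.012 -0.012 0.0237 0.1; 1 -0.012 -0.012 0.0237 0.1; 1 -0.012 -0.012 0.0237 0.1; 1 -0.012 -0.012 0.0237 0.1; 1 -0.012 -0.012 0.0236 0.1; 1 -0.012 -0.006 0.0236 0.1; 1 -0.012 0 0.0236 0.1; 1 -0.012 0 0.0236 0.1"}}

```text
time: 19.55
tool_pos: [0.553, 0.0408, 0.1923]
ee_rot: [-1.57, -0.003, -0.127]
wrist_force: [0.8, 0.8, -1.0]
width: 0.0437
```

Call:
{"name": "send_rows", "arguments": {"moves": "1 -0.012 0 0.0236 0.1; 1 -0.012 0 0.0235 0.1; 1 -0.012 0 0.0235 0.1; 1 -0.012 0 0.0235 0.1; 1 -0.012 0 0.0235 0.1; 1 -0.012 0 0.0235 0.1; 1 -0.0125 0 0.0235 0.1; 1 -0.0125 0 0.0234 0.1; 1 -0.0125 0 0.0234 0; 1 -0.0125 0 0.0234 0"}}

```text
time: 20.38
tool_pos: [0.4632, 0.2899, 0.1914]
ee_rot: [-1.57, -0.001, -0.141]
wrist_force: [-0.4, -0.5, 0.0]
width: 0.044
```

```bash
python3 plan.py .4655 .2876 .08 -.14 5
```

```text
t 20.38 pos [0.4632 0.2899 0.1914] rot [-1.5701e+00 -9.0000e-04 -1.4090e-01] w 0.044 F [-0.4 -0.5  0. ] j [0.46 0.09 1.44 0.   1.62 0.6 ]
0.0005 0.0223 -0.0004 -0.01
0.0005 0.0223 -0.0004 -0.01
0.0005 0.0223 -0.0004 -0.01
0.0005 0.0223 -0.0004 -0.01
0.0005 0.0223 -0.0004 -0.01
```

Call:
{"name": "send_rows", "arguments": {"moves": "1 0.0005 0.018 -0.0005 0; 1 0.0005 0.025 -0.0005 0; 1 0 0.025 0 0; 1 0 0.025 0 0; 1 0 0.02 0 0; 1 0 0.01 0 0; 1 0 0 0 0; 1 0 0 0 0; 1 0 0 0 0; 1 0 0 0 0"}}

```text
time: 21.22
tool_pos: [0.4659, 0.2882, 0.0702]
ee_rot: [-1.568, -0.003, -0.141]
wrist_force: [0.9, 0.4, -1.2]
width: 0.0438
```

```bash
python3 wc.py w12 .4655 .2876 .008 -.003
python3 plan.py .4655 .2876 .033 -.14 1
```

```text
tgt [256.59833117 212.32411564]
tcp [257.79244718 246.77862353] [0.46573787 0.28811438 0.06994891]
t 21.27 pos [0.4657 0.2881 0.0699] rot [-1.5687 -0.003  -0.141 ] w 0.0439 F [ 0.   0.1 -0.2] j [0.45 0.16 1.6  0.   1.38 0.59]
-0.0002 0.0369 -0.0005 -0.06
```

View pics/w12.png

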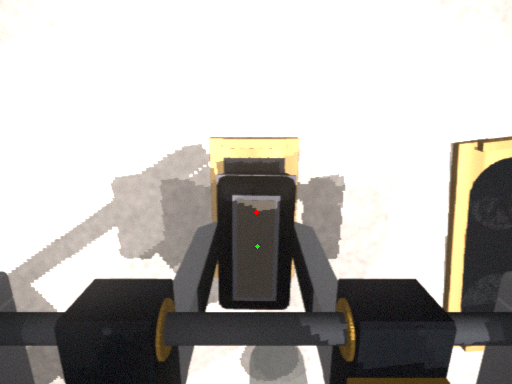

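Call:
{"name": "send_rows", "arguments": {"moves": "1 -0.0005 0.008 0 0; 1 0 0.01 0 0; 1 0 0.009 0 0; 1 0 0.006 0 0; 1 0 0.0025 0 0; 1 0 0.001 0 0; 1 0 0 0 0; -1 0 0 0 0; -1 0 0 0 0; -1 0 0 0 0"}}

```text
time: 22.1
tool_pos: [0.4641, 0.2876, 0.0311]
ee_rot: [-1.571, 0.0, -0.141]
wrist_force: [-0.2, -0.1, -0.6]
width: 0.0601
```

Call:
{"name": "send_rows", "arguments": {"moves": "-1 0 0 0 0; -1 0 0 0 0; -1 0 0 0 0; -1 0 0 0 0; -1 0 0 0 0; -1 0 -0.01 0 0; -1 0 -0.02 0 0; -1 0 -0.03 0 0; -1 0 -0.03 0 0; -1 0 -0.02 0 0"}}

```text
time: 22.93
tool_pos: [0.4651, 0.2882, 0.1456]
ee_rot: [-1.568, -0.004, -0.141]
wrist_force: [-0.1, 0.1, -0.6]
width: 0.0939
```

```bash
python3 wc.py w13 .4655 .2876 .03 -.003
python3 plan.py .6446 -.2041 .18 -.054 20
```

```text
tgt [256.88777682 192.24680952]
tcp [261.50784698 248.18985036] [0.46711041 0.28915678 0.14991023]
t 22.98 pos [0.4671 0.2892 0.1499] rot [-1.5638 -0.0102 -0.1409] w 0.0938 F [0.8 0.7 2.1] j [0.45 0.1  1.5  0.   1.52 0.59]
0.0122 -0.0015 -0.0232 -0.25
0.0121 -0.0015 -0.0232 -0.25
0.0120 -0.0015 -0.0233 -0.25
0.0119 -0.0015 -0.0233 -0.25
0.0118 -0.0015 -0.0234 -0.25
0.0117 -0.0015 -0.0234 -0.25
0.0116 -0.0015 -0.0235 -0.25
0.0115 -0.0015 -0.0235 -0.25
0.0114 -0.0015 -0.0236 -0.25
0.0113 -0.0015 -0.0236 -0.25
0.0112 -0.0015 -0.0237 -0.25
0.0111 -0.0015 -0.0237 -0.25
0.0110 -0.0015 -0.0238 -0.25
0.0109 -0.0015 -0.0238 -0.25
0.0108 -0.0015 -0.0239 -0.25
0.0107 -0.0015 -0.0239 -0.25
0.0106 -0.0015 -0.0240 -0.25
0.0105 -0.0015 -0.0240 -0.25
0.0104 -0.0015 -0.0241 -0.25
0.0103 -0.0015 -0.0241 -0.25
```

View pics/w13.png

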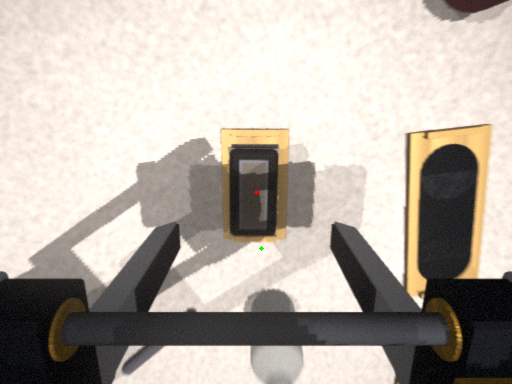

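Call:
{"name": "send_rows", "arguments": {"moves": "-1 0.012 -0.02 -0.023 -0.25; -1 0.012 -0.02 -0.023 -0.25; -1 0.012 -0.01 -0.0235 -0.25; -1 0.012 0 -0.0235 -0.25; -1 0.012 0 -0.0235 -0.25; -1 0.0115 0 -0.0235 -0.25; -1 0.0115 0 -0.0235 -0.25; -1 0.0115 0 -0.0235 -0.25; -1 0.0115 0 -0.0235 -0.25; -1 0.0115 0 -0.0235 -0.25"}}

```text
time: 23.82
tool_pos: [0.5526, 0.0399, 0.1916]
ee_rot: [-1.571, -0.0, -0.097]
wrist_force: [0.1, -0.3, 0.8]
width: 0.0942
```

Call:
{"name": "send_rows", "arguments": {"moves": "-1 0.011 0 -0.0235 -0.25; -1 0.011 0 -0.0235 -0.25; -1 0.011 0 -0.024 -0.25; -1 0.011 0.005 -0.024 -0.25; -1 0.011 0.01 -0.024 -0.25; -1 0.0105 0.01 -0.024 -0.25; -1 0.0105 0.01 -0.024 -0.25; -1 0.0105 0.01 -0.024 -0.25; -1 0.0105 0.01 -0.024 -0.25; -1 0.0105 0.005 -0.024 -0.25"}}

```text
time: 24.65
tool_pos: [0.6406, -0.2065, 0.1297]
ee_rot: [-1.57, 0.002, -0.054]
wrist_force: [0.9, -0.2, -0.8]
width: 0.0937
```

Call:
{"name": "send_rows", "arguments": {"moves": "-1 0 0 0 0; -1 0 0 0 0; -1 0 0 0 0; -1 0 0 0 0; -1 0 0 0 0; -1 0 0 0 0; -1 0 0 0 0; -1 0 0 0 0; -1 0 0 0 0; -1 0 0 0 0"}}

```text
time: 25.48
tool_pos: [0.6411, -0.2053, 0.1315]
ee_rot: [-1.571, -0.0, -0.053]
wrist_force: [0.5, 0.5, 0.7]
width: 0.094
```

```bash
python3 wc.py w14 .6446 -.2041 .022 -.003
python3 plan.py .6446 -.2041 .024 -.054 1
```

```text
tgt [260.74293088 191.94971885]
tcp [258.08391071 247.12675531] [ 0.64106098 -0.20542782  0.13147221]
t 25.53 pos [ 0.6411 -0.2054  0.1315] rot [-1.5707 -0.     -0.0536] w 0.0938 F [-0.5  0.2 -0.3] j [-0.39  0.39  1.19  0.    1.56 -0.34]
0.0035 0.1075 0.0015 0.03
```

View pics/w14.png

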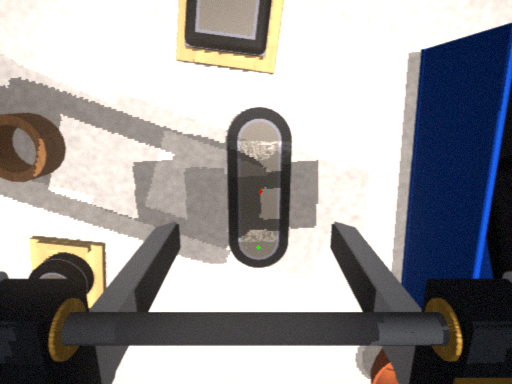

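Call:
{"name": "send_rows", "arguments": {"moves": "-1 0.0025 0.01 0.002 0; -1 0 0.018 0 0; -1 0 0.022 0 0; -1 0 0.022 0 0; -1 0 0.016 0 0; -1 0 0.011 0 0; -1 0 0.006 0 0; -1 0 0.002 0 0; -1 0 0 0 0; 1 0 0 0 0"}}

```text
time: 26.37
tool_pos: [0.6445, -0.2039, 0.0257]
ee_rot: [-1.571, -0.002, -0.054]
wrist_force: [-0.5, -0.6, -0.8]
width: 0.0902
```

Call:
{"name": "send_rows", "arguments": {"moves": "1 0 0 0 0; 1 0 0 0 0; 1 0 0 0 0; 1 0 0 0 0; 1 0 0 0 0; 1 0 0 0 0; 1 0 -0.004 0 0; 1 0 -0.01 0 0; 1 0 -0.02 0 0; 1 0 -0.03 0 0"}}

```text
time: 27.2
tool_pos: [0.6415, -0.2027, 0.0857]
ee_rot: [-1.568, 0.007, -0.054]
wrist_force: [0.2, 0.2, -1.4]
width: 0.0557
```

```bash
python3 plan.py .652 .2286 .1 -.029 20
```

```text
t 27.2 pos [ 0.6415 -0.2027  0.0857] rot [-1.5682  0.0072 -0.0536] w 0.0557 F [ 0.2  0.2 -1.4] j [-0.39  0.42  1.24  0.    1.49 -0.34]
-0.0006 -0.0007 0.0216 -0.07
-0.0006 -0.0007 0.0216 -0.07
-0.0006 -0.0007 0.0216 -0.07
-0.0005 -0.0007 0.0216 -0.07
-0.0005 -0.0007 0.0216 -0.07
-0.0005 -0.0007 0.0216 -0.07
-0.0005 -0.0007 0.0216 -0.07
-0.0004 -0.0007 0.0216 -0.07
-0.0004 -0.0007 0.0216 -0.07
-0.0004 -0.0007 0.0216 -0.07
-0.0004 -0.0007 0.0216 -0.07
-0.0003 -0.0007 0.0216 -0.07
-0.0003 -0.0007 0.0216 -0.07
-0.0003 -0.0007 0.0216 -0.07
-0.0003 -0.0007 0.0216 -0.07
-0.0002 -0.0007 0.0216 -0.07
-0.0002 -0.0007 0.0216 -0.07
-0.0002 -0.0007 0.0216 -0.07
-0.0002 -0.0007 0.0216 -0.07
-0.0001 -0.0007 0.0216 -0.07
```

Call:
{"name": "send_rows", "arguments": {"moves": "1 -0.0005 -0.004 0.021 0; 1 -0.0005 -0.004 0.0215 -0.1; 1 -0.0005 -0.004 0.0215 -0.1; 1 -0.0005 0 0.0215 -0.1; 1 -0.0005 0 0.0215 -0.1; 1 -0.0005 0 0.0215 -0.1; 1 -0.0005 0 0.0215 -0.1; 1 -0.0005 0 0.0215 -0.1; 1 0 0 0.0215 -0.1; 1 0 0 0.0215 -0.1"}}

```text
time: 28.03
tool_pos: [0.6498, 0.0119, 0.1013]
ee_rot: [-1.571, -0.001, -0.038]
wrist_force: [0.9, 0.3, -1.0]
width: 0.0552
```

Call:
{"name": "send_rows", "arguments": {"moves": "1 0 0 0.0215 -0.1; 1 0 0 0.0215 -0.1; 1 0 0 0.0215 -0.1; 1 0 0 0.0215 -0.1; 1 0 0 0.0215 0; 1 0 0 0.0215 0; 1 0 0 0.0215 0; 1 0 0 0.0215 0; 1 0 0 0.0215 0; 1 0 0 0.0215 0"}}

```text
time: 28.87
tool_pos: [0.6568, 0.2268, 0.1013]
ee_rot: [-1.571, -0.0, -0.031]
wrist_force: [-0.0, -0.2, -1.3]
width: 0.0555
```

Call:
{"name": "send_rows", "arguments": {"moves": "1 0 0.01 0 0; 1 0 0.01 0 0; 1 0 0.01 0 0; 1 0 0 0 0; 1 0 0 0 0; 1 0 0 0 0; 1 0 0 0 0; 1 0 0 0 0; 1 0 0 0 0; 1 0 0 0 0"}}

```text
time: 29.7
tool_pos: [0.6571, 0.2257, 0.0711]
ee_rot: [-1.57, -0.001, -0.031]
wrist_force: [0.2, 0.1, -1.1]
width: 0.056
```

```bash
python3 wc.py w15 .652 .2286 .008 -.003
python3 plan.py .652 .2286 .034 -.029 1
```

```text
tgt [250.33042052 207.73068502]
tcp [257.9826907  246.87870314] [0.65705878 0.22571946 0.07092987]
t 29.75 pos [0.6571 0.2257 0.0709] rot [-1.5705e+00 -7.0000e-04 -3.1000e-02] w 0.0559 F [ 0.9  0.2 -1.2] j [0.25 0.47 1.2  0.   1.47 0.28]
-0.0051 0.0369 0.0027 -0.11
```

View pics/w15.png

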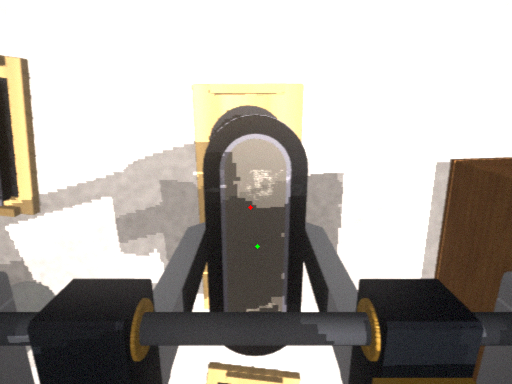

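```bash
python3 - <<'E'
from h import *
s=np.load("w.npz"); s={k:s[k] for k in s.files if k in("R","t","mtx")}
ph=-.031; e=np.array([-np.sin(ph),np.cos(ph)]); ex=np.array([np.cos(ph),np.sin(ph)])
for u,v in [(255,117),(256,136),(206,160),(305,160),(256,353)]:
    q=px2w(s,u,v,.0685)[:2]-[.6571,.2257]; print((q@ex).round(4),(q@e).round(4))
for u,v in [(248,85),(194,85),(303,85)]:
    q=px2w(s,u,v,.008)[:2]-[.652,.2286]; print("nest",(q@ex).round(4),(q@e).round(4))
E
```

```text
-0.0017 0.0726
-0.0012 0.063
-0.0275 0.0505
0.0246 0.0505
-0.0012 -0.0739
nest -0.0012 0.0878
nest -0.0377 0.0879
nest 0.036 0.0878
```

Centred in the grip. Correct x −5 mm, z +3 mm, then lower and release.

Call:
{"name": "send_rows", "arguments": {"moves": "1 -0.003 0.004 0.002 0; 1 -0.002 0.008 0.001 0; 1 0 0.01 0 0; 1 0 0.008 0 0; 1 0 0.005 0 0; 1 0 0.0015 0 0; 1 0 0 0 0; 1 0 0 0 0; -1 0 0 0 0; -1 0 0 0 0"}}

```text
time: 30.58
tool_pos: [0.6524, 0.2289, 0.0345]
ee_rot: [-1.57, -0.001, -0.031]
wrist_force: [-0.2, 0.5, -0.4]
width: 0.0658
```

Call:
{"name": "send_rows", "arguments": {"moves": "-1 0 0 0 0; -1 0 0 0 0; -1 0 0 0 0; -1 0 0 0 0; -1 0 0 0 0; -1 0 -0.01 0 0; -1 0 -0.02 0 0; -1 0 -0.03 0 0; -1 0 -0.03 0 0; -1 0 -0.03 0 0"}}

```text
time: 31.42
tool_pos: [0.6517, 0.2288, 0.1559]
ee_rot: [-1.571, -0.0, -0.031]
wrist_force: [0.3, -0.3, 1.1]
width: 0.0938
```

Call:
{"name": "send_rows", "arguments": {"moves": "-1 -0.02 -0.02 0 0; -1 -0.03 -0.02 0 0; -1 -0.03 -0.02 0.02 0; -1 -0.03 0 0.02 0; -1 -0.03 0 0.03 0; -1 -0.03 0 0.03 0; -1 -0.03 0 0.03 0; -1 -0.03 0 0.03 0; -1 -0.03 0 0.03 0; -1 -0.02 0 0.03 0"}}

```text
time: 32.25
tool_pos: [0.3788, 0.456, 0.2157]
ee_rot: [-1.569, -0.001, -0.03]
wrist_force: [0.9, 0.7, 0.4]
width: 0.0939
```

Call:
{"name": "send_rows", "arguments": {"moves": "-1 -0.02 0 0.03 0; -1 -0.02 0 0.03 0; -1 -0.02 0 0.02 0; -1 0 0 0 0; -1 0 0 0 0; -1 0 0 0 0; -1 0 0 0 0; -1 0 0 0 0; -1 0 0 0 0; -1 0 0 0 0"}}

```text
time: 33.08
tool_pos: [0.3248, 0.5358, 0.2142]
ee_rot: [-1.571, -0.0, -0.032]
wrist_force: [-0.7, -0.4, -0.6]
width: 0.0941
```

```bash
python3 - <<'E'
from h import *
for n in ["top","scene"]:
    s=imaging.snapshot(n); np.savez(n+"_e.npz",**s)
    c=s["image"][120:265,110:390] if n=="top" else s["image"][140:370,80:450]
    cv2.imwrite(f"pics/{n}_e.png",cv2.resize(c[:,:,::-1],(800,int(800*c.shape[0]/c.shape[1])),interpolation=cv2.INTER_CUBIC))
E
```

```text
(no output)
```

View pics/top_e.png

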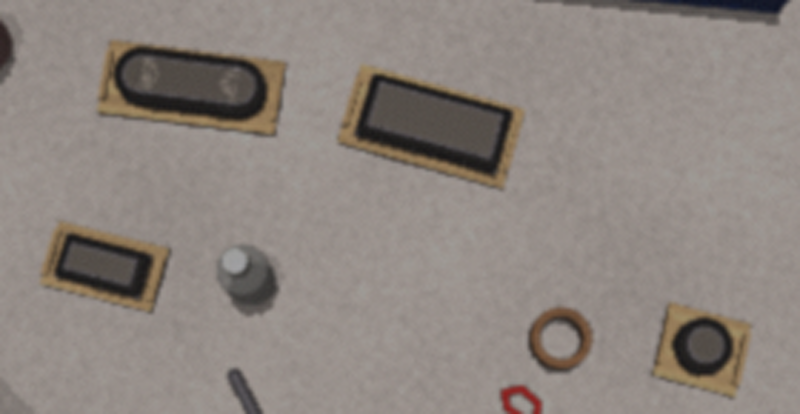

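View pics/scene_e.png

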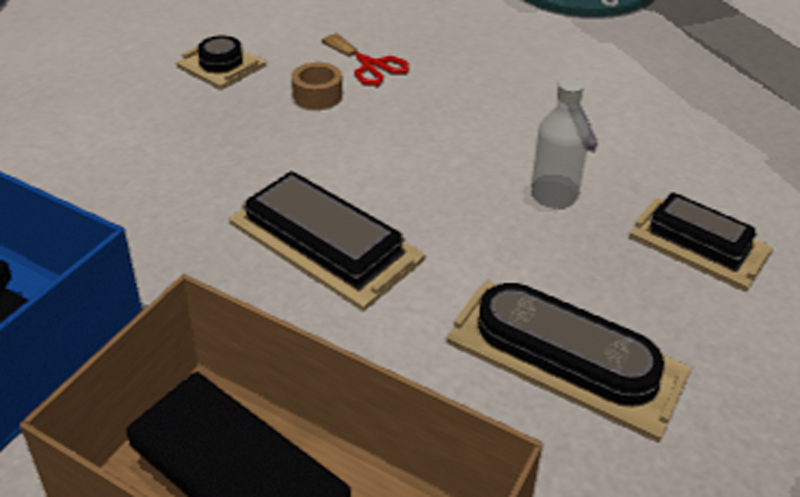

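```bash
cat > ver.py <<'E'
from fit import *
N={"phone":((.084,.170),[.6374,-.0113,-.178]),"glasses":((.076,.178),[.652,.2286,-.0287]),"ear":((.072,.08),[.4452,-.288,-.145]),"card":((.064,.112),[.4655,.2876,-.14])}
for nm in ["top","scene"]:
    s=dict(np.load(nm+"_e.npz"))
    for k,(d,p) in N.items():
        c=w2px(s,[[p[0],p[1],.02]])[0]; o=np.array([int(c[0])-55,int(c[1])-55]); im=s["image"][o[1]:o[1]+110,o[0]:o[0]+110].astype(np.float32)
        im=cv2.resize(im,None,fx=K,fy=K,interpolation=cv2.INTER_CUBIC).clip(0,255)
        tab=np.median(im[:8].reshape(-1,3),0)
        dark=(im.max(2)<tab.max()*.42).astype(np.uint8)
        dark=dark&render(s,[(k,*p,0,.05),(d,*p,0,.035)],dark.shape,o)
        cn,_=cv2.findContours(dark,cv2.RETR_EXTERNAL,cv2.CHAIN_APPROX_NONE); cn=[max(cn,key=cv2.contourArea)]
        m=cv2.drawContours(np.zeros_like(dark),cn,-1,1,-1)
        def f(q):
            r=render(s,[(k,*q,.008,.030)],m.shape,o); return 1-(r&m).sum()/(r|m).sum()
        S=np.vstack([p]+[np.array(p)+e*[.006,.006,.1] for e in np.eye(3)])
        r=minimize(f,p,method="Nelder-Mead",options=dict(initial_simplex=S,xatol=1e-4,fatol=1e-5))
        print(nm,k,"off mm",((r.x-p)[:2]*1000).round(1),"dyaw",round(r.x[2]-p[2],3),"err",round(r.fun,3))
    for b in ["bottle","tape_roll"]:
        pass
E
python3 ver.py
```

```text
top phone off mm [ 0.7 -1.3] dyaw -0.03 err 0.821Traceback (most recent call last):
  File "ver.py", line 11, in <module>
    cn,_=cv2.findContours(dark,cv2.RETR_EXTERNAL,cv2.CHAIN_APPROX_NONE); cn=[max(cn,key=cv2.contourArea)]
                                                                             ~~~^^^^^^^^^^^^^^^^^^^^^^^^
ValueError: max() iterable argument is empty
```

```bash
python3 - <<'E'
t=open("ver.py").read()
t=t.replace('dark=(im.max(2)<tab.max()*.42).astype(np.uint8)','dark=((im.max(2)<tab.max()*.72)&(im[...,0]-im[...,2]<32)).astype(np.uint8)')
open("ver.py","w").write(t)
E
python3 ver.py
```

```text
top phone off mm [-0.8 -2. ] dyaw -0.003 err 0.078
top glasses off mm [2.3 2.2] dyaw -0.073 err 0.874
top ear off mm [1.7 2.7] dyaw 0.018 err 0.038
top card off mm [-0.8 -0.4] dyaw -0.023 err 0.055
scene phone off mm [-0.9 -1.7] dyaw -0.014 err 0.047
scene glasses off mm [-1.  -1.1] dyaw -0.007 err 0.014
scene ear off mm [-2.2 -0.1] dyaw -0.027 err 0.057
scene card off mm [-2.1 -0.7] dyaw -0.01 err 0.058
```

All the offsets are within about 3 mm of centre. The exception is the top-view glasses fit, where the mask failed; the scene view and the pictures show the glasses case seated.

```bash
python3 -c "
from bench import order; print(order.close_job())"
```

```text
the job is handed in; nothing more can be done
None
```

Both stacks are apart, and each case lies window up in its own nest: earbud, then phone, card and glasses. The job was handed in at about 33 s, with the arm parked clear and the gripper open.

**Last checks:** Fitting the case outlines in the top and scene images put every case within about 3.2 mm of its nest centre. The phone, glasses and card cases were within about 0.03 rad of lengthwise. All four look flat in both images.

**Failed check:** The top-view fit of the glasses case did not work because its mask failed (error 0.87). That placement rests on the scene view (about 1.5 mm off, 0.01 rad) and on the pictures.

**Bottle and tape roll:** Both look untouched in the final pictures. I did not measure their positions again.

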